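# Unscrew the red crank cap from a hydraulic cylinder head

## Task

Unscrew the red cap from its threaded cylinder head by cranking its black knob round, counter-clockwise seen from above, for a little over two full turns until the thread lets go, then lift it off, never wrenching it against the thread. Set it down gently in the blue tray, upright on its skirt as it stood on the head, and let go of it.

Things in the scene. Friction and masses are not known exactly. Their poses are not given: they have to be found in the camera images.
- cap: Red plastic screw cap, 80 g, closed: skirt 58 mm across, 40 mm tall, open below. A crank arm flush with its top reaches 54 mm out along its +x and carries a black knob. Origin: centre of the skirt's lower rim, on the thread axis, z up. Opens counter-clockwise seen from above, rising 10 mm a turn (follow it up); free after 2.0 to 2.1 turns, 2.2 is sure, 3 catch again. Turns easily; 3 mm side play.
- crank_grip (a point): Grip point on the axis of the cap's black knob: 42 mm out along the cap's +x and 64 mm above its lower rim, 24 mm above the arm's top face, 19 mm below the knob's top. The upright knob, 16 mm thick and 42 mm tall, spins freely on its pin (light friction): a gripper holding it can go round without turning itself, and, gripping firmly (30 N), lift and carry the cap by it.
- red_head: Fixed head under the red cap: square foot 105 mm wide, 8 mm thick; grey collar 72 mm across up to 30 mm; threaded neck 44 mm across up to 64 mm. Origin: centre of the foot's underside on the bench, on the thread axis, z up. The screwed-down cap's rim is 32 mm above it; once free, the cap lifts off straight up, 12 mm more. An equal head nearby, yellow cap, knob top 115 mm high: not that one.
- tray: Fixed blue tray, 220 mm along its x, 180 mm along its y, walls 5 mm thick and 22 mm high, inner floor 5 mm above the bench. Origin: centre of its underside, on the bench. The cap's whole skirt stands anywhere on its floor; the crank arm may overhang the wall.
Things that resemble listed ones, but are neither listed nor needed, are in the scene too. Of the things like the cap, leave any that is orange or turquoise; of the rest the smaller one is meant.

How it is judged:
By the outcome, as a careful person would: the job done as asked, in the order asked, and still so for the second after the job is handed in, with the robot touching nothing.
It also fails if it takes over 67 s, if anything falls off the work surface, if the arm or the gripper's body presses on something with over 40 N, if the wrist force passes 120 N, or if a joint passes its speed limit or range.

## Robot

A 6-joint arm with a two-finger parallel gripper is mounted at the origin on the work surface. World frame = base frame: x ahead of the robot, y to its left, z up, the work surface at z = 0. Lengths are in m, angles in degrees, forces in N, time in s.
With the tool pointing down it reaches from about 0.3 to 0.75 m from the base axis. Payload 8.5 kg.
Tool frame: the origin (TCP) lies at the very end of the fingers, on their centre line; the grasp point (between the pads) lies 19 mm behind it (env.tcp_to_grasp is the distance from the TCP to the grasp point, in m); z points along the fingers, y is the line along which they close (so a half turn about z gives the same grasp; the last joint's range is limited). The gripper opens to 85 mm and grips with 20 to 120 N. Pads are 22 mm wide; open, the fingers measure 114 mm over their backs; the gripper's body (76 mm by 85 mm) begins 54 mm behind the grasp point. The pads swing forward as they close: fully open they stand 13 mm farther back than shut.
Start: joints at [56.362, 21.807, 74.336, -0, 83.858, -12.336], TCP at [0.2, 0.512, 0.231] pointing down, gripper open.
Joint ranges: [-178.18, 178.18], [-50.72, 133.34], [12.68, 142.11], [-81.47, 261.47], [9.98, 163.14], [-165.26, 165.26]. Speed limits (degrees/s): [136.94, 136.94, 180, 180, 180, 180].

## Interface

Orientations are given as a 3x3 rotation matrix whose columns are the frame's x, y, z axes.
In Python, from rig import status, get_image, env gives the robot as it stands.
- The arm moves only by the shell command python3 -m handwheel 'ROWS' [FORCE]. ROWS is text: rows parted by semicolons, each of 7 numbers parted by spaces: the shift along the world's x, y, z in cm, then the turn, a rotation vector about the world's x, y, z in degrees, then the opening, from 0 (shut) to 1 (fully open). In form: dx dy dz wx wy wz gripper; .... A call has 1 to 8 rows; each row is the pose to reach, as a shift and turn from the pose commanded when the call began; what a row does not reach only later rows make up. A row lasts 1/12 s, in which the tool goes at most 41.7 mm and 7.16 degrees, less where a joint would pass 70% of its speed; a pose out of reach is approached as far as the arm can. A call with a gripper value outside its range is refused whole. The fingers move at their own pace and stop on an object; FORCE is the grip in N (left out, the last holds). Time passes only in rows, so rows that repeat a pose let the fingers close. It gives the time, the measured TCP pose, the force, the opening and the grip force at its end, in the units of the state.
- status.observe(): the state, without advancing time (a new reading comes with each control period).
- get_image(name): name is "side" or "top" or "wrist"; returns a dict with "color" (480x640x3 uint8, red, green, blue), "vertical_fov" (degrees; the focal length in pixels is half the picture's height over the tangent of half this angle, whatever the lens; pixels are square), "cx", "cy" (the principal point, pixels), "xyz" and "orientation" of the camera in the world. Camera axes: x right, y down, z forward; pixel columns grow to the right and rows downward; lengths in m; the calibration is good to about 2 mm. A picture is of the moment at which its call begins. There is no depth.
- env.close_job(): hands the job in; it is judged then, once.
The state is a dict: "time_s": time; "q": joint angles; "qvel": joint speeds; "joint_efforts": joint torques, N m; "position": TCP position; "tool_rot": TCP orientation; "ft_force": force on the tool from outside, world axes, zero at the start; "wrist_torque": the same for the moment, N m; "grip_width": finger opening in m; "gripper_force": force on a finger pad.
Only numpy, scipy, OpenCV 4.12 (cv2) and the standard library are available. Lean on these libraries where they do the work, as an engineer would, in place of code of your own. Each camera call takes 0.05 s, during which the arm holds its last target. There are 200 camera calls.

## Working session

There is one attempt and no reset: what is moved stays moved. The work goes in short steps, Python scripts to look and compute and a shell command to move; the robot and the scene stay as the last step left them, time stands still between calls to the robot, and variables do not carry over. Pictures are saved under pics/ and viewed, at most 10 in all, crops included, and the job is handed in when it is done.

```bash
mkdir -p pics; ls
python3 - <<'E'
from rig import status,get_image,env
import cv2,pickle
s=status.observe(); print(s['time_s'],s['position'],s['tool_rot'],s['grip_width'])
d={}
for n in("top","side"):
    d[n]=g=get_image(n); cv2.imwrite(f"pics/{n}0.png",g["color"][:,:,::-1]); print(n,g["xyz"],g["orientation"],g["vertical_fov"],g["cx"],g["cy"])
pickle.dump(d,open("im0.pkl","wb"))
E
```

```text
pics
0.0 [0.19963832 0.51215718 0.23068875] [[-9.31680842e-01  3.63276937e-01 -8.21469091e-04]
 [ 3.63277749e-01  9.31679972e-01 -1.30644044e-03]
 [ 2.90746618e-04 -1.51560697e-03 -9.99998809e-01]] 0.08527631132374826
top [0.33016457 0.08912863 1.40646446] [[-0.02352708 -0.99418762  0.1050593 ]
 [-0.99966457  0.02453355  0.00829786]
 [-0.01082711 -0.10482883 -0.99443134]] 43.837659792040455 315.0857447447165 241.73055283115252
side [ 0.34876539 -0.73880928  0.76712563] [[ 0.98968594 -0.087687    0.11328161]
 [-0.14316536 -0.63324621  0.76059379]
 [ 0.00504096 -0.76896699 -0.63926861]] 48.339623989065814 316.8066531497051 233.9218748371622
```

View pics/top0.png

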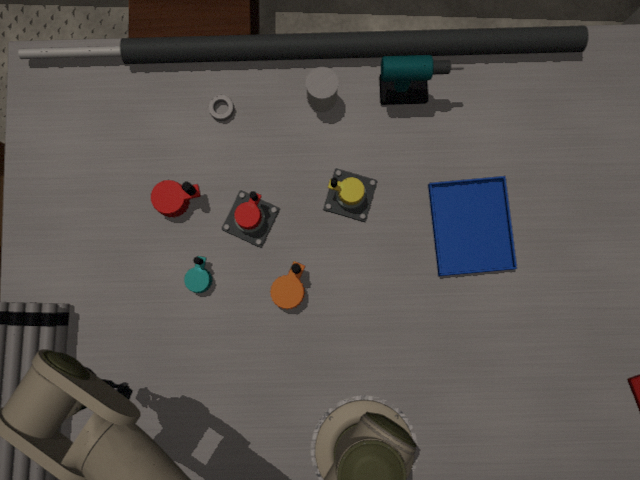

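View pics/side0.png

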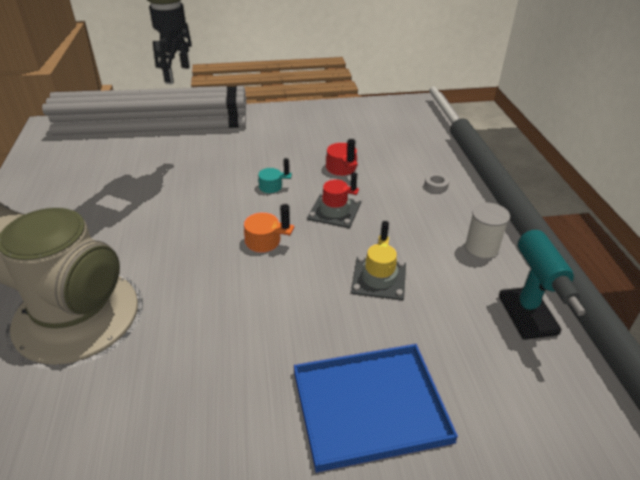

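Top view: the red caps are the large loose one at (170,198) and the one on the head at (248,215). The lookalikes are orange (287,291), turquoise (198,279) and yellow on its head (352,193). I choose (248,215): it is red, smaller and on a head. Its knob is near (253,195), and the tray is near (472,227).

```bash
cat > h.py <<'E'
import numpy as np,cv2
def cam(g):
    return 240/np.tan(np.radians(g["vertical_fov"]/2)),np.array(g["xyz"]),np.array(g["orientation"])
def onplane(g,uv,z):
    f,c,R=cam(g); d=R@np.array([(uv[0]-g["cx"])/f,(uv[1]-g["cy"])/f,1]); return c+d*(z-c[2])/d[2]
def proj(g,p):
    f,c,R=cam(g); q=R.T@(np.array(p)-c); return np.array([g["cx"]+f*q[0]/q[2],g["cy"]+f*q[1]/q[2]])
def blobs(m,mn=8):
    n,l,s,c=cv2.connectedComponentsWithStats(m.astype(np.uint8)); return [(s[i][:5].tolist(),c[i].round(1).tolist()) for i in range(1,n) if s[i][4]>=mn]
E
python3 - <<'E'
import pickle
from h import *
d=pickle.load(open("im0.pkl","rb")); t=d["top"]; s=d["side"]
def crop(g,x,y,w,h): return cv2.resize(g["color"][y:y+h,x:x+w],(400,400),interpolation=cv2.INTER_CUBIC)
cv2.imwrite("pics/crop0.png",np.hstack([crop(t,215,180,70,70),crop(s,300,160,70,70)])[:,:,::-1])
for n,g,(x,y,w,h) in(("top",t,(215,180,70,70)),("side",s,(300,172,70,60))):
    im=g["color"][y:y+h,x:x+w].astype(int); r,G,b=im[...,0],im[...,1],im[...,2]
    print(n,"red",blobs((r>110)&(G<70)&(b<80)),"blk",blobs(im.max(2)<32))
for n,g in d.items():
    im=g["color"].astype(int); m=((im[...,2]>90)&(im[...,0]<80)&(im[...,2]>1.5*im[...,1])).astype(np.uint8)
    c=max(cv2.findContours(m,0,1)[0],key=cv2.contourArea); q=cv2.approxPolyDP(cv2.convexHull(c),8,True)[:,0]
    print(n,q.tolist(),[onplane(g,p,.022)[:2].round(3).tolist() for p in q])
E
```

```text
top red [([42, 13, 4, 5, 11], [43.5, 15.0]), ([20, 19, 25, 28, 504], [31.9, 33.6])] blk [([35, 12, 8, 9, 49], [38.5, 15.8]), ([28, 25, 27, 33, 216], [45.9, 45.0])]
side red [([33, 0, 16, 3, 41], [41.0, 0.9]), ([23, 8, 35, 27, 525], [36.8, 19.8])] blk [([52, 3, 4, 14, 39], [53.2, 9.6])]
top [[501, 182], [516, 267], [440, 274], [430, 185]] [[0.607, -0.34], [0.406, -0.363], [0.394, -0.187], [0.604, -0.173]]
side [[416, 345], [454, 442], [317, 471], [294, 366]] [[0.609, -0.176], [0.614, -0.359], [0.406, -0.374], [0.393, -0.191]]
```

View pics/crop0.png

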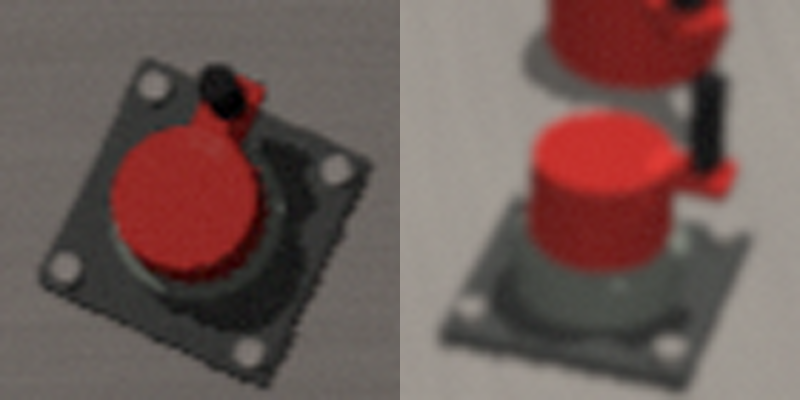

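The crop confirms the smaller red cap on the grey head: top-face centre at about (247,215) in the top view, knob top at (253,194).

Run:
```python
import pickle
from h import *
d=pickle.load(open("im0.pkl","rb")); t=d["top"]; s=d["side"]
C=lambda x,y,x0,y0:(x0+x/5.714-.5,y0+y/5.714-.5)
print("cap",onplane(t,C(184,198,215,180),.072),onplane(s,C(204,153,300,160),.072))
print("foot",onplane(t,C(208,222.2,215,180),.008), onplane(s,C((115+350+287+40)/4,(202+235+388+342)/4,300,160),.006))
print("knob",onplane(t,C(217,78,215,180),.115),onplane(s,C(310,78,300,160),.115))
print("knob base",onplane(s,C(308,165,300,160),.072))
```

```text
cap [0.5377261  0.25355173 0.072     ] [0.53776389 0.25053186 0.072     ]
foot [0.53728546 0.25158818 0.008     ] [0.5363246  0.24619306 0.006     ]
knob [0.57737855 0.23500598 0.115     ] [0.57533359 0.23389236 0.115     ]
knob base [0.57723945 0.2366967  0.072     ]
```

```bash
python3 -m handwheel '4 -3 0 0 0 0 1; 8 -6 0 0 0 0 1; 11 -8 0 0 0 0 1; 14 -10 0 0 0 0 1; 17 -12.5 0 0 0 0 1; 20 -15 0 0 0 0 1; 23 -17 0 0 0 0 1; 26 -19 0 0 0 0 1' 30; python3 -m handwheel '3 -2.2 -1 0 0 0 1; 6 -4.4 -3 0 0 0 1; 9 -6.6 -5 0 0 0 1; 11.7 -8.7 -7 0 0 0 1; 11.7 -8.7 -8 0 0 0 1; 11.7 -8.7 -8 0 0 0 1; 11.7 -8.7 -8 0 0 0 1'
python3 - <<'E'
from rig import status,get_image
import cv2,pickle
d={}
for n in("top","side","wrist"):
    d[n]=get_image(n)
pickle.dump(d,open("im1.pkl","wb"))
cv2.imwrite("pics/w1.png",d["wrist"]["color"][:,:,::-1]); print(d["wrist"]["xyz"])
E
```

```text
time_s: 0.77
position: [0.4611, 0.3207, 0.2311]
tool_rot: [[-0.931, 0.364, -0.001], [0.364, 0.931, -0.0], [0.001, -0.0, -1.0]]
ft_force: [0.9, 0.9, 0.4]
grip_width: 0.0853
gripper_force: 0.0
time_s: 1.35
position: [0.5763, 0.2356, 0.1509]
tool_rot: [[-0.932, 0.363, -0.002], [0.363, 0.932, -0.0], [0.002, -0.001, -1.0]]
ft_force: [0.8, 0.9, 0.5]
grip_width: 0.0856
gripper_force: 0.0
[0.50641996 0.26397655 0.2945026 ]
```

View pics/w1.png

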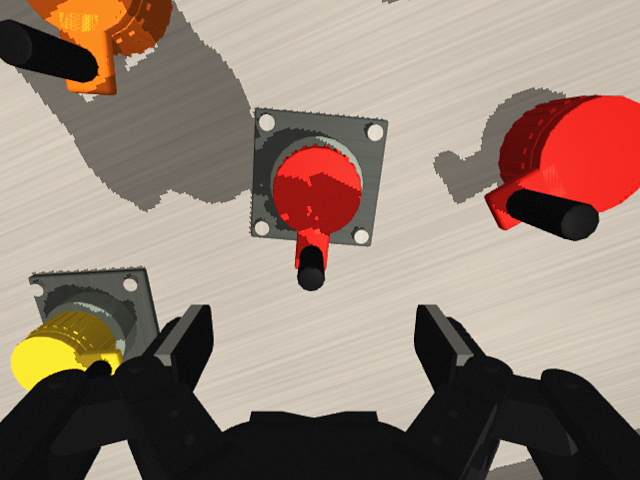

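Wrist view: cap top centre (317,191), knob top (311,279) roughly midway between the fingers, foot corners (254,108), (387,121), (371,246), (250,236).

Run:
```python
import pickle
from h import *
d=pickle.load(open("im1.pkl","rb")); w=d["wrist"]
print("cap",onplane(w,(317.5,190.5),.072),"knobtop",onplane(w,(311,279),.115),"knob base",onplane(w,(312,252),.072))
P=np.array([[254,108],[387,121],[371,246],[250,236]],float)
a,b,c,e=P; k=np.linalg.solve(np.array([c-a,-(e-b)]).T,b-a); print("foot",onplane(w,a+k[0]*(c-a),.008))
for p in P: print(onplane(w,p,.008).round(4))
for p in [(.5375,.252,.072),(.577,.2355,.115)]: print(proj(w,p))
```

```text
cap [0.53777829 0.25478729 0.072     ] knobtop [0.57662477 0.23535558 0.115     ] knob base [0.57528284 0.23634021 0.072     ]
foot [0.53886885 0.25364963 0.008     ]
[0.4695 0.2293 0.008 ]
[0.5159 0.3222 0.008 ]
[0.6086 0.2781 0.008 ]
[0.5622 0.184  0.008 ]
[313.30048369 191.67112577]
[311.48389595 279.49077897]
```

```bash
python3 -m handwheel '0 0 -2.5 0 0 0 1; 0 0 -5 0 0 0 1; 0 0 -7 0 0 0 1; 0 0 -7 0 0 0 0.3; 0 0 -7 0 0 0 0; 0 0 -7 0 0 0 0; 0 0 -7 0 0 0 0; 0 0 -7 0 0 0 0' 30;  python3 -m handwheel '0 0 0 0 0 0 0; 0 0 0 0 0 0 0; 0 0 0 0 0 0 0'
```

```text
time_s: 2.17
position: [0.5773, 0.2357, 0.0829]
tool_rot: [[-0.932, 0.363, 0.003], [0.363, 0.932, 0.001], [-0.002, 0.001, -1.0]]
ft_force: [0.4, -0.0, 1.0]
grip_width: 0.0259
gripper_force: 0.0
time_s: 2.42
position: [0.5773, 0.2355, 0.0822]
tool_rot: [[-0.932, 0.363, 0.002], [0.363, 0.932, 0.0], [-0.002, 0.001, -1.0]]
ft_force: [-0.7, -0.7, 5.5]
grip_width: 0.0149
gripper_force: 29.7
```

```bash
cat >> h.py <<'E'
def arc(ph0,step,n=8,r=4.2,cx=0,cy=0):
    a=np.radians(ph0+step*np.arange(0,n+1)); x=r*np.cos(a);y=r*np.sin(a)
    k=np.arange(1,n+1)/n
    print(f"{ph0}->{ph0+step*n}:","; ".join(f"{x[i]-x[0]+cx*i/n:.2f} {y[i]-y[0]+cy*i/n:.2f} {step*i/360:.2f} 0 0 0 0" for i in range(1,n+1)))
E
python3 -c "
from h import *
arc(-25,5)"
```

```text
-25->15: 0.14 0.34 0.01 0 0 0 0; 0.25 0.69 0.03 0 0 0 0; 0.33 1.05 0.04 0 0 0 0; 0.38 1.41 0.06 0 0 0 0; 0.39 1.77 0.07 0 0 0 0; 0.38 2.14 0.08 0 0 0 0; 0.33 2.50 0.10 0 0 0 0; 0.25 2.86 0.11 0 0 0 0
```

```bash
python3 -m handwheel '0.14 0.34 0.01 0 0 0 0; 0.25 0.69 0.03 0 0 0 0; 0.33 1.05 0.04 0 0 0 0; 0.38 1.41 0.06 0 0 0 0; 0.39 1.77 0.07 0 0 0 0; 0.38 2.14 0.08 0 0 0 0; 0.33 2.50 0.10 0 0 0 0; 0.25 2.86 0.11 0 0 0 0'
python3 -c "
from h import *
arc(15,9);arc(87,9);arc(159,9);arc(231,9);arc(303,9)"
```

```text
time_s: 3.08
position: [0.5792, 0.2644, 0.0823]
tool_rot: [[-0.932, 0.363, -0.0], [0.363, 0.932, -0.0], [0.0, -0.0, -1.0]]
ft_force: [0.9, -1.3, 3.9]
grip_width: 0.015
gripper_force: 29.8
15->87: -0.22 0.62 0.03 0 0 0 0; -0.53 1.20 0.05 0 0 0 0; -0.94 1.72 0.07 0 0 0 0; -1.41 2.18 0.10 0 0 0 0; -1.96 2.55 0.12 0 0 0 0; -2.55 2.83 0.15 0 0 0 0; -3.18 3.02 0.17 0 0 0 0; -3.84 3.11 0.20 0 0 0 0
87->159: -0.66 -0.02 0.03 0 0 0 0; -1.31 -0.14 0.05 0 0 0 0; -1.93 -0.36 0.07 0 0 0 0; -2.51 -0.67 0.10 0 0 0 0; -3.03 -1.07 0.12 0 0 0 0; -3.48 -1.55 0.15 0 0 0 0; -3.86 -2.09 0.17 0 0 0 0; -4.14 -2.69 0.20 0 0 0 0
159->231: -0.19 -0.63 0.03 0 0 0 0; -0.27 -1.29 0.05 0 0 0 0; -0.26 -1.94 0.07 0 0 0 0; -0.14 -2.59 0.10 0 0 0 0; 0.08 -3.21 0.12 0 0 0 0; 0.40 -3.79 0.15 0 0 0 0; 0.80 -4.32 0.17 0 0 0 0; 1.28 -4.77 0.20 0 0 0 0
231->303: 0.54 -0.37 0.03 0 0 0 0; 1.14 -0.66 0.05 0 0 0 0; 1.77 -0.84 0.07 0 0 0 0; 2.42 -0.93 0.10 0 0 0 0; 3.08 -0.91 0.12 0 0 0 0; 3.73 -0.79 0.15 0 0 0 0; 4.35 -0.57 0.17 0 0 0 0; 4.93 -0.26 0.20 0 0 0 0
303->375: 0.52 0.40 0.03 0 0 0 0; 0.98 0.88 0.05 0 0 0 0; 1.35 1.42 0.07 0 0 0 0; 1.63 2.02 0.10 0 0 0 0; 1.82 2.65 0.12 0 0 0 0; 1.91 3.30 0.15 0 0 0 0; 1.89 3.96 0.17 0 0 0 0; 1.77 4.61 0.20 0 0 0 0
```

Forces are tiny, so I continue around.

```bash
python3 -m handwheel '-0.22 0.62 0.03 0 0 0 0; -0.53 1.20 0.05 0 0 0 0; -0.94 1.72 0.07 0 0 0 0; -1.41 2.18 0.10 0 0 0 0; -1.96 2.55 0.12 0 0 0 0; -2.55 2.83 0.15 0 0 0 0; -3.18 3.02 0.17 0 0 0 0; -3.84 3.11 0.20 0 0 0 0'
```

```text
time_s: 3.75
position: [0.54, 0.2954, 0.0843]
tool_rot: [[-0.932, 0.363, -0.0], [0.363, 0.932, 0.0], [0.0, -0.0, -1.0]]
ft_force: [1.2, 0.3, 0.8]
grip_width: 0.0151
gripper_force: 29.5
```

```bash
python3 -m handwheel '-0.66 -0.02 0.03 0 0 0 0; -1.31 -0.14 0.05 0 0 0 0; -1.93 -0.36 0.07 0 0 0 0; -2.51 -0.67 0.10 0 0 0 0; -3.03 -1.07 0.12 0 0 0 0; -3.48 -1.55 0.15 0 0 0 0; -3.86 -2.09 0.17 0 0 0 0; -4.14 -2.69 0.20 0 0 0 0'
```

```text
time_s: 4.42
position: [0.4991, 0.2676, 0.0865]
tool_rot: [[-0.932, 0.363, 0.0], [0.363, 0.932, 0.0], [-0.0, 0.0, -1.0]]
ft_force: [0.3, 0.4, 0.1]
grip_width: 0.0153
gripper_force: 29.5
```

```bash
python3 -m handwheel '-0.19 -0.63 0.03 0 0 0 0; -0.27 -1.29 0.05 0 0 0 0; -0.26 -1.94 0.07 0 0 0 0; -0.14 -2.59 0.10 0 0 0 0; 0.08 -3.21 0.12 0 0 0 0; 0.40 -3.79 0.15 0 0 0 0; 0.80 -4.32 0.17 0 0 0 0; 1.28 -4.77 0.20 0 0 0 0'
python3 - <<'E'
from rig import get_image
import cv2
s=get_image("side")["color"][110:290,260:460];t=get_image("top")["color"][140:290,170:370]
cv2.imwrite("pics/c2.png",cv2.hconcat([cv2.resize(s,(400,360)),cv2.resize(t,(400,360))])[:,:,::-1])
E
```

```text
time_s: 5.08
position: [0.5126, 0.2199, 0.0884]
tool_rot: [[-0.932, 0.363, -0.001], [0.363, 0.932, 0.0], [0.001, -0.0, -1.0]]
ft_force: [0.2, 1.5, 0.4]
grip_width: 0.0147
gripper_force: 29.5
```

View pics/c2.png

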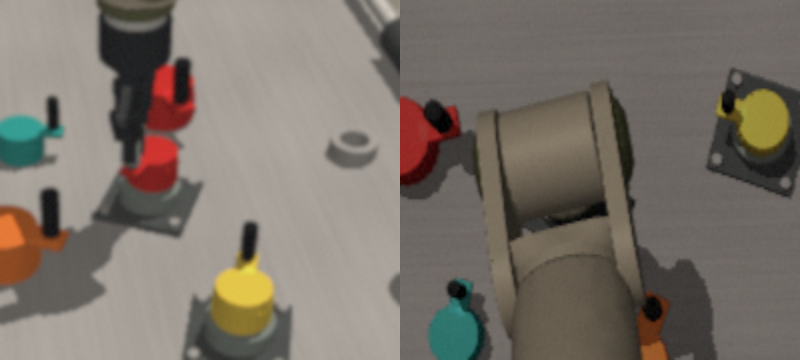

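The side crop shows the crank arm has followed round to the gripper at about (135,155), and the cap still sits on the head. I continue.

```bash
python3 -m handwheel '0.54 -0.37 0.03 0 0 0 0; 1.14 -0.66 0.05 0 0 0 0; 1.77 -0.84 0.07 0 0 0 0; 2.42 -0.93 0.10 0 0 0 0; 3.08 -0.91 0.12 0 0 0 0; 3.73 -0.79 0.15 0 0 0 0; 4.35 -0.57 0.17 0 0 0 0; 4.93 -0.26 0.20 0 0 0 0'
```

```text
time_s: 5.85
position: [0.5623, 0.218, 0.0904]
tool_rot: [[-0.932, 0.363, 0.0], [0.363, 0.932, -0.0], [-0.0, -0.0, -1.0]]
ft_force: [-1.4, -0.2, 1.0]
grip_width: 0.0149
gripper_force: 29.5
```

```bash
python3 -m handwheel '0.52 0.40 0.03 0 0 0 0; 0.98 0.88 0.05 0 0 0 0; 1.35 1.42 0.07 0 0 0 0; 1.63 2.02 0.10 0 0 0 0; 1.82 2.65 0.12 0 0 0 0; 1.91 3.30 0.15 0 0 0 0; 1.89 3.96 0.17 0 0 0 0; 1.77 4.61 0.20 0 0 0 0'
```

```text
time_s: 6.52
position: [0.5793, 0.2648, 0.0924]
tool_rot: [[-0.932, 0.363, 0.0], [0.363, 0.932, -0.0], [-0.0, 0.0, -1.0]]
ft_force: [0.5, -0.7, -0.8]
grip_width: 0.015
gripper_force: 29.4
```

```bash
python3 -m handwheel '-0.22 0.62 0.03 0 0 0 0; -0.53 1.20 0.05 0 0 0 0; -0.94 1.72 0.07 0 0 0 0; -1.41 2.18 0.10 0 0 0 0; -1.96 2.55 0.12 0 0 0 0; -2.55 2.83 0.15 0 0 0 0; -3.18 3.02 0.17 0 0 0 0; -3.84 3.11 0.20 0 0 0 0'
```

```text
time_s: 7.18
position: [0.5402, 0.2953, 0.0945]
tool_rot: [[-0.932, 0.363, 0.0], [0.363, 0.932, 0.0], [-0.0, 0.0, -1.0]]
ft_force: [1.5, -0.2, -0.3]
grip_width: 0.0151
gripper_force: 29.4
```

```bash
python3 -m handwheel '-0.66 -0.02 0.03 0 0 0 0; -1.31 -0.14 0.05 0 0 0 0; -1.93 -0.36 0.07 0 0 0 0; -2.51 -0.67 0.10 0 0 0 0; -3.03 -1.07 0.12 0 0 0 0; -3.48 -1.55 0.15 0 0 0 0; -3.86 -2.09 0.17 0 0 0 0; -4.14 -2.69 0.20 0 0 0 0'
```

```text
time_s: 7.85
position: [0.4991, 0.2676, 0.0965]
tool_rot: [[-0.932, 0.363, 0.0], [0.363, 0.932, 0.0], [-0.0, 0.0, -1.0]]
ft_force: [0.7, 0.4, -0.8]
grip_width: 0.0148
gripper_force: 29.5
```

```bash
python3 -m handwheel '-0.19 -0.63 0.03 0 0 0 0; -0.27 -1.29 0.05 0 0 0 0; -0.26 -1.94 0.07 0 0 0 0; -0.14 -2.59 0.10 0 0 0 0; 0.08 -3.21 0.12 0 0 0 0; 0.40 -3.79 0.15 0 0 0 0; 0.80 -4.32 0.17 0 0 0 0; 1.28 -4.77 0.20 0 0 0 0'
```

```text
time_s: 8.52
position: [0.5125, 0.2199, 0.0984]
tool_rot: [[-0.932, 0.364, -0.001], [0.364, 0.932, 0.0], [0.001, -0.0, -1.0]]
ft_force: [-0.7, 2.2, 0.2]
grip_width: 0.0148
gripper_force: 29.5
```

```bash
python3 -m handwheel '0.54 -0.37 0.03 0 0 0 0; 1.14 -0.66 0.05 0 0 0 0; 1.77 -0.84 0.07 0 0 0 0; 2.42 -0.93 0.10 0 0 0 0; 3.08 -0.91 0.12 0 0 0 0; 3.73 -0.79 0.15 0 0 0 0; 4.35 -0.57 0.17 0 0 0 0; 4.93 -0.26 0.20 0 0 0 0'
```

```text
time_s: 9.18
position: [0.5623, 0.2181, 0.1003]
tool_rot: [[-0.932, 0.363, 0.0], [0.363, 0.932, -0.0], [-0.0, -0.0, -1.0]]
ft_force: [-1.4, -0.6, -0.3]
grip_width: 0.015
gripper_force: 29.5
```

```bash
python3 -m handwheel '0.52 0.40 0.03 0 0 0 0; 0.98 0.88 0.05 0 0 0 0; 1.35 1.42 0.07 0 0 0 0; 1.63 2.02 0.10 0 0 0 0; 1.82 2.65 0.12 0 0 0 0; 1.91 3.30 0.15 0 0 0 0; 1.89 3.96 0.17 0 0 0 0; 1.77 4.61 0.20 0 0 0 0'
```

```text
time_s: 9.85
position: [0.5793, 0.2648, 0.1024]
tool_rot: [[-0.932, 0.363, 0.0], [0.363, 0.932, -0.0], [-0.0, 0.0, -1.0]]
ft_force: [0.1, -1.5, 0.1]
grip_width: 0.015
gripper_force: 29.4
```

```bash
python3 -m handwheel '-0.22 0.62 0.03 0 0 0 0; -0.53 1.20 0.05 0 0 0 0; -0.94 1.72 0.07 0 0 0 0; -1.41 2.18 0.10 0 0 0 0; -1.41 2.18 0.10 0 0 0 0'
```

```text
time_s: 10.27
position: [0.5641, 0.2869, 0.1036]
tool_rot: [[-0.932, 0.362, -0.0], [0.362, 0.932, 0.0], [0.0, 0.0, -1.0]]
ft_force: [0.2, 0.6, -0.7]
grip_width: 0.0149
gripper_force: 29.4
```

```bash
python3 -m handwheel '0 0 0.1 0 0 0 0; 0 0 0.2 0 0 0 0; 0 0 0.35 0 0 0 0; 0 0 0.5 0 0 0 0; 0 0 0.6 0 0 0 0; 0 0 0.6 0 0 0 0'
```

```text
time_s: 10.77
position: [0.5654, 0.2857, 0.1097]
tool_rot: [[-0.932, 0.364, 0.0], [0.364, 0.932, 0.0], [-0.0, 0.0, -1.0]]
ft_force: [-0.7, 0.7, -0.9]
grip_width: 0.0149
gripper_force: 29.4
```

```bash
python3 -m handwheel '0 0 1 0 0 0 0; 0 0 2 0 0 0 0; 0 0 3.2 0 0 0 0; 0 0 4.5 0 0 0 0; 0 0 6 0 0 0 0; 0 0 7.5 0 0 0 0; 0 0 9 0 0 0 0; 0 0 10 0 0 0 0'
python3 - <<'E'
from rig import get_image
import cv2
s=get_image("side")["color"][30:290,200:460];t=get_image("wrist")["color"]
cv2.imwrite("pics/c3.png",cv2.hconcat([cv2.resize(s,(360,360)),cv2.resize(t,(440,360))])[:,:,::-1])
E
```

```text
time_s: 11.43
position: [0.5656, 0.2859, 0.2123]
tool_rot: [[-0.932, 0.363, 0.003], [0.363, 0.932, 0.001], [-0.003, 0.002, -1.0]]
ft_force: [-0.3, 0.9, -0.4]
grip_width: 0.0153
gripper_force: 29.4
```

View pics/c3.png

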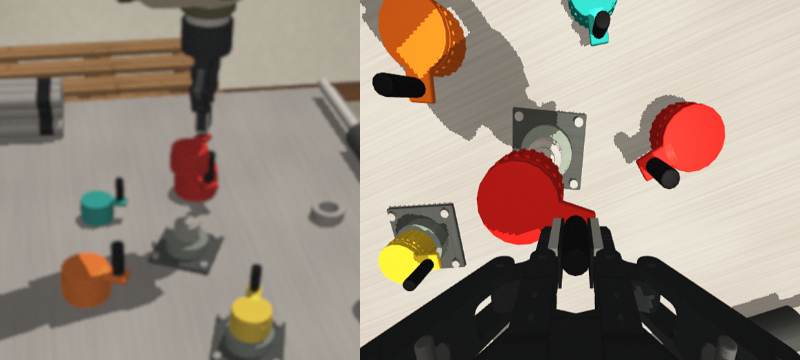

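The cap is off and hanging level from the knob; the head's neck is bare at about (545,145) in the wrist half. I carry it to the tray.

```bash
python3 -m handwheel '0 -0.5 0 0 0 0 0; -0.2 -1.5 0 0 0 0 0; -0.4 -3 0 0 0 0 0; -0.6 -5 0 0 0 0 0; -0.9 -7.5 0 0 0 0 0; -1.2 -10 0 0 0 0 0; -1.5 -12.5 0 0 0 0 0; -1.8 -15 0 0 0 0 0'; python3 -m handwheel '-0.3 -2.5 0 0 0 0 0; -0.6 -5 0 0 0 0 0; -0.9 -7.5 0 0 0 0 0; -1.2 -10 0 0 0 0 0; -1.5 -12.5 0 0 0 0 0; -1.8 -15 0 0 0 0 0; -2.1 -17.5 0 0 0 0 0; -2.4 -20 0 0 0 0 0'; python3 -m handwheel '-0.3 -2.5 0 0 0 0 0; -0.6 -5 0 0 0 0 0; -0.9 -7.5 0 0 0 0 0; -1.2 -10 0 0 0 0 0; -1.5 -12.5 0 0 0 0 0; -1.8 -15 0 0 0 0 0; -1.9 -17 0 0 0 0 0; -2 -18.5 0 0 0 0 0'; python3 -m handwheel '-0.1 -1 0 0 0 0 0; -0.1 -1.7 -0.5 0 0 0 0; -0.1 -1.9 -1.5 0 0 0 0; -0.1 -1.9 -3 0 0 0 0; -0.1 -1.9 -4.5 0 0 0 0; -0.1 -1.9 -6 0 0 0 0; -0.1 -1.9 -7.5 0 0 0 0; -0.1 -1.9 -7.5 0 0 0 0'
python3 - <<'E'
from rig import get_image
import cv2
s=get_image("side")["color"][180:480,200:500];t=get_image("wrist")["color"]
cv2.imwrite("pics/c4.png",cv2.hconcat([cv2.resize(s,(360,360)),cv2.resize(t,(440,360))])[:,:,::-1])
E
```

```text
time_s: 12.2
position: [0.5462, 0.1339, 0.2085]
tool_rot: [[-0.932, 0.364, -0.002], [0.364, 0.932, -0.0], [0.002, -0.001, -1.0]]
ft_force: [0.6, 0.2, -0.7]
grip_width: 0.0151
gripper_force: 29.4
time_s: 12.87
position: [0.522, -0.0658, 0.2086]
tool_rot: [[-0.931, 0.364, -0.002], [0.364, 0.931, 0.001], [0.002, -0.0, -1.0]]
ft_force: [1.3, 0.1, -0.3]
grip_width: 0.0149
gripper_force: 29.4
time_s: 13.53
position: [0.5019, -0.2511, 0.2085]
tool_rot: [[-0.931, 0.365, -0.002], [0.365, 0.931, 0.001], [0.002, 0.0, -1.0]]
ft_force: [-0.2, 0.7, -1.3]
grip_width: 0.0151
gripper_force: 29.4
time_s: 14.2
position: [0.501, -0.2662, 0.1309]
tool_rot: [[-0.932, 0.362, -0.005], [0.362, 0.932, 0.004], [0.006, 0.002, -1.0]]
ft_force: [-0.1, -0.4, -0.3]
grip_width: 0.0153
gripper_force: 29.3
```

View pics/c4.png

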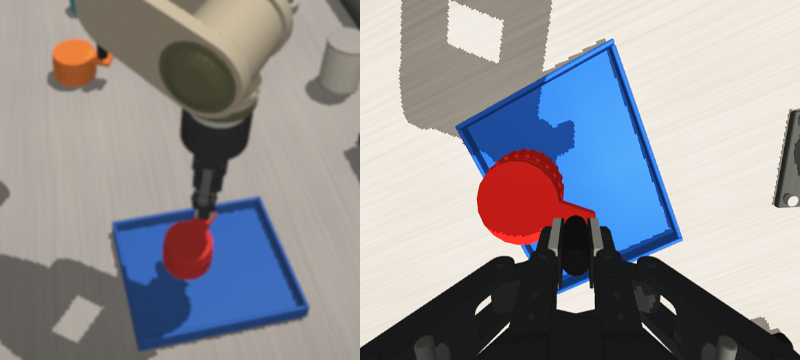

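The cap hangs upright over the tray, toward its near corner. I shift it a little inward for margin and lower it.

```bash
python3 -m handwheel '0.8 0.8 -1 0 0 0 0; 1.6 1.6 -2 0 0 0 0; 2 2 -3.5 0 0 0 0; 2 2 -4.8 0 0 0 0; 2 2 -6 0 0 0 0; 2 2 -6.5 0 0 0 0; 2 2 -6.8 0 0 0 0; 2 2 -6.8 0 0 0 0'; python3 -m handwheel '0 0 -0.1 0 0 0 0; 0 0 -0.2 0 0 0 0; 0 0 -0.3 0 0 0 0; 0 0 -0.4 0 0 0 0; 0 0 -0.4 0 0 0 0'
```

```text
time_s: 14.97
position: [0.5224, -0.2477, 0.066]
tool_rot: [[-0.932, 0.363, -0.0], [0.363, 0.932, 0.0], [0.001, 0.0, -1.0]]
ft_force: [0.4, -0.2, -0.5]
grip_width: 0.015
gripper_force: 29.4
time_s: 15.38
position: [0.5222, -0.2482, 0.0624]
tool_rot: [[-0.932, 0.363, 0.0], [0.363, 0.932, -0.0], [-0.0, -0.0, -1.0]]
ft_force: [0.2, -0.4, -1.1]
grip_width: 0.0152
gripper_force: 29.4
```

```bash
python3 -m handwheel '0 0 -0.1 0 0 0 0; 0 0 -0.2 0 0 0 0; 0 0 -0.3 0 0 0 0; 0 0 -0.4 0 0 0 0; 0 0 -0.5 0 0 0 0; 0 0 -0.5 0 0 0 0';python3 -m handwheel '0 0 -0.05 0 0 0 0; 0 0 -0.1 0 0 0 0; 0 0 -0.15 0 0 0 0; 0 0 -0.15 0 0 0 0'
```

```text
time_s: 15.88
position: [0.5221, -0.2481, 0.0572]
tool_rot: [[-0.932, 0.363, -0.0], [0.363, 0.932, 0.0], [0.0, 0.0, -1.0]]
ft_force: [0.8, -0.2, -0.9]
grip_width: 0.015
gripper_force: 29.4
time_s: 16.22
position: [0.5222, -0.2482, 0.0558]
tool_rot: [[-0.932, 0.363, -0.0], [0.363, 0.932, 0.0], [0.0, 0.0, -1.0]]
ft_force: [0.2, 0.0, -0.1]
grip_width: 0.0151
gripper_force: 29.4
```

```bash
python3 -m handwheel '0 0 -0.05 0 0 0 0; 0 0 -0.1 0 0 0 0; 0 0 -0.1 0 0 0 0; 0 0 -0.1 0 0 0 0'
```

```text
time_s: 16.55
position: [0.5224, -0.2482, 0.0555]
tool_rot: [[-0.932, 0.363, 0.001], [0.363, 0.932, -0.0], [-0.001, -0.0, -1.0]]
ft_force: [-0.5, 1.4, 4.8]
grip_width: 0.015
gripper_force: 30.1
```

Contact at +4.8 N, so I release and rise.

```bash
python3 -m handwheel '0 0 0 0 0 0 0.3; 0 0 0 0 0 0 0.4; 0 0 0 0 0 0 0.5; 0 0 0 0 0 0 0.6; 0 0 0 0 0 0 0.7; 0 0 0 0 0 0 0.8; 0 0 0 0 0 0 0.8; 0 0 0 0 0 0 0.8'; python3 -m handwheel '0 0 0.5 0 0 0 0.8; 0 0 1.5 0 0 0 0.8; 0 0 3 0 0 0 0.8; 0 0 5 0 0 0 0.8; 0 0 8 0 0 0 0.8; 0 0 11 0 0 0 0.8; 0 0 14 0 0 0 0.8; 0 0 14 0 0 0 0.8'
python3 - <<'E'
from rig import get_image
import cv2
s=get_image("side")["color"][180:480,200:500];t=get_image("wrist")["color"]
cv2.imwrite("pics/c5.png",cv2.hconcat([cv2.resize(s,(360,360)),cv2.resize(t,(440,360))])[:,:,::-1])
E
```

```text
time_s: 17.22
position: [0.5222, -0.2482, 0.0549]
tool_rot: [[-0.932, 0.363, -0.0], [0.363, 0.932, 0.0], [0.0, 0.0, -1.0]]
ft_force: [0.4, 0.2, -0.6]
grip_width: 0.0685
gripper_force: 0.0
time_s: 17.88
position: [0.5239, -0.2493, 0.2021]
tool_rot: [[-0.932, 0.363, 0.009], [0.363, 0.932, -0.007], [-0.011, -0.003, -1.0]]
ft_force: [0.3, -0.3, 0.8]
grip_width: 0.0683
gripper_force: 0.0
```

View pics/c5.png

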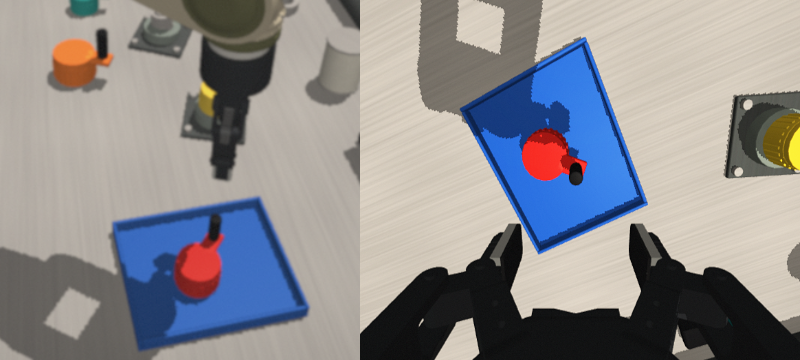

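The cap stands upright inside the tray at about (195,272) in the side half, and the gripper is clear.

```bash
python3 -c "
from rig import env
print(env.close_job())"
```

```text
the job is handed in; nothing more can be done
None
```

The red cap was cranked about 2.2 turns counter-clockwise, lifted off, set upright in the blue tray and released; wrist force readings stayed under 6 N, and the job was handed in at about 18 s.

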